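# Drift the worn sleeve out of the bearing housing

### The arm

A 6-joint arm with a two-finger parallel gripper is mounted at the origin on the work surface; the furniture and walls round the work are solid. World frame = base frame: x ahead of the robot, y to its left, z up, the work surface at z = 0. Lengths are in m, angles in rad, forces in N, time in s.
With the tool pointing down it reaches from about 0.2 to 0.875 m from the base axis. Payload 3.4 kg.
Tool frame: the origin (TCP) lies between the finger pads; the fingertips stand 25 mm ahead of it and the grasp point (between the pads) lies 6 mm ahead of it (r.nose_length is the z of the fingertips in the tool frame, in m); z points along the fingers, y is the line along which they close (so a half turn about z gives the same grasp; the last joint's range is limited). The gripper opens to 94 mm and grips with 3 to 60 N. Pads are 16 mm wide; open, the fingers measure 119 mm over their backs; the gripper's body (75 mm by 177 mm) begins 78 mm behind the grasp point.
Start: joints at [-1.423, 0.276, 1.505, -0, 1.361, -0.121], TCP at [0.153, -0.554, 0.23] pointing down, gripper open.
Joint ranges: [-2.89, 2.89], [-0.75, 2.08], [0.22, 2.7], [-1.18, 4.32], [0.11, 2.71], [-2.7, 2.7]. Speed limits (rad/s): [2.57, 2.57, 3.14, 3.14, 3.14, 3.14].

### API

Orientations are given as a unit quaternion [w, x, y, z].
In Python, from plant import r, gripper_to, inverse_kinematics, vision, models, telemetry gives the robot as it stands. Calls block until the motion is done:
- r.move_to(position, orientation): joint-space move of the TCP to a pose.
- r.move_l(position, rot=None, vel=0.15, guard=None): straight line of the TCP; rot=None keeps the orientation; vel is the mean speed in m/s. With guard (N) it stops when the force on the tool has changed by that much, and returns True; else False.
- r.movej(angles): joint-space move.
- gripper_to(opening, f_grip=None): finger opening in m; f_grip is the grip in N (None keeps the last); returns when the fingers have stopped.
- r.hold(seconds).
- inverse_kinematics(position, orientation): joint angles nearest the present ones, or None.
- vision.snapshot(name): name is "side" or "top"; returns the picture (384x512x3 uint8, red, green, blue); there is no depth.
- vision.get_calibration(name): a dict with "fx", "fy", "cx", "cy" (pixels), "position" and "orientation" of the camera in the world. Camera axes: x right, y down, z forward; pixel columns grow to the right and rows downward; lengths in m; the calibration is good to about 2 mm. A picture is of the moment at which its call begins. get_calibration takes no time and is no camera call.
A pose or a line that the arm cannot do raises r.PlanningError and nothing moves.
- r.sign_off(): hands the job in; it is judged then, once.
Trained networks look in the newest picture that a camera, given by its name, has taken for a name from the list of things; names that differ only in an ending like _2 or _b are one class to them, and where a whole thing is asked for, a point or a joint stands for the part that bears it (a point fixed in the world has none). Each returns a list of dicts, best first, with "score" (0 to 1); they miss things now and then, are a little off and sometimes report something else, mostly with a low value. They report only what shows in the picture. A call takes as long as a camera call. They do not tell look-alikes from the thing itself.
- models.boxes_of(thing, camera): "at" ([x, y, z] in m, in world coordinates, good to about 4 mm: the middle of the surface that is visible of it).
- models.regions_of(thing, camera): "pixels" (384x512 bool, what is visible of it).
- models.mark_of(thing, camera): "at" ([x, y, z] in m, in world coordinates, good to about 4 mm: a listed point, or the origin of a listed thing).
Readings, each from a call of its own:
- telemetry.current_t(): time.
- telemetry.current_joints(): joint angles.
- telemetry.current_dq(): joint speeds.
- telemetry.current_joint_efforts(): joint torques, N m.
- telemetry.current_ee_pos(): TCP position.
- telemetry.current_tool_rot(): TCP orientation.
- telemetry.current_wrist_force(): force on the tool from outside, world axes, zero at the start.
- telemetry.current_torque(): the same for the moment, N m.
- telemetry.current_opening(): finger opening in m.
- telemetry.current_finger_force(): force on a finger pad.
Only numpy, scipy, OpenCV 4.12 (cv2) and the standard library are available. Lean on these libraries where they do the work, as an engineer would, in place of code of your own. Each camera call takes 0.05 s, during which the arm holds its last target. There are 200 camera calls.

### The job

The worn sleeve is still in the bearing housing of the finishing machine. Take the collared drift out of its wooden stand, put it down into the bore on top of the sleeve and press straight down until the collar rests on the mouth of the bore, keeping hold of it until the sleeve has dropped into the tray below; then let go and leave the drift standing in the bore. Leave the thin punch in its own stand: it would slip through the sleeve.

Things in the scene. Friction and masses are not known exactly. Their poses are not given: they have to be found in the camera images.
- bearing_housing: Grey bearing housing, fixed. Origin: centre of its underside (bench level), on the axis of the vertical bore; z up. Catch tray 110x110, rim 14 high; four posts; flange 100x100 from 62 to 74 above the bench; round boss (57 wide) up to 112. The 33 mm bore runs right through from its mouth at 112 down to 62, open over the tray; its top 8 mm flare to 41 wide (all mm).
- sleeve: Brass tube 30 mm outside, 18 inside, 28 long. Origin: centre of its lower end; z along its axis. It sits upright in the bore, lower end 74 mm and upper end 102 mm above the bench, held from below by three spring plungers; it gives way at a push of about 10 N, then slides easily and drops into the tray.
- drift: Aluminium drift, 118 mm, 150 g, upright in a hole 30 mm deep in a fixed wooden block 70x70x40. Origin: centre of its foot, 10 mm above the bench; z up. Shaft 24 mm thick from 0 to 62, collar 50 wide from 62 to 68, round grip 24 thick from 68 to 118 above the foot. With the collar on the bore's mouth the foot is 50 mm above the bench and the sleeve is out.
- punch: Thin dark steel punch without collar, 14 mm thick, 106 long, upright in a second wooden block like the drift's (the two blocks may change places). Origin: centre of its foot, 10 mm above the bench. Not needed; stays there.
There are look-alikes about, which are no part of the job. Several things have the shape of the drift; the one meant has the colours described above. Of the things that look like the sleeve, the smaller one is meant.

How it is judged:
On the way, in this order (a step that is already met when the one before it is completed fails the run):
1. the drift, held by the gripper, has its foot in the bore with the sleeve still in place (z of drift in the frame of bearing_housing below 0.112 m and horizontal distance between drift and bearing_housing below 0.015 m and z of sleeve in the frame of bearing_housing above 0.06 m and contact force between the fingers and drift above 0.5 N), for 0.05 s.
2. the sleeve has dropped out below while the gripper still holds the drift (z of sleeve in the frame of bearing_housing below 0.036 m and horizontal distance between sleeve and bearing_housing below 0.06 m and horizontal distance between drift and bearing_housing below 0.015 m and contact force between the fingers and drift above 0.5 N), for 0.05 s.
At the end, for the whole second after the job is handed in: The sleeve lies at rest in the tray under the bore, either way up (its lower end less than 36 mm above the bench and within 60 mm of the bore's axis); the drift stands at rest and released in the bore, its collar within 10 mm of the mouth, within 15 mm of the axis and 0.2 rad of upright (z of sleeve in the frame of bearing_housing below 0.036 m and horizontal distance between sleeve and bearing_housing below 0.06 m and z of drift in the frame of bearing_housing between 0.04 and 0.06 m and horizontal distance between drift and bearing_housing below 0.015 m and angle between drift's own z axis and vertical below 0.2 rad and linear speed of each of sleeve, drift below 0.03 m/s); the robot touches nothing.
It fails at once if the punch is pulled out of its stand or moved by more than 20 mm (distance of punch from where it was at the start of the episode above 0.02 m).
It also fails if it takes over 45 s, if anything falls off the work surface, if the arm or the gripper's body presses on something with over 40 N, if the wrist force passes 120 N, or if a joint passes its speed limit or range.

## Working session

There is one attempt and no reset: what is moved stays moved. The work goes in short steps, each a Python script; the robot and the scene stay as the last script left them, time stands still between calls to the robot, and variables do not carry over. Pictures are saved under pics/ and viewed, at most 10 in all, crops included, and the job is handed in when it is done.

```bash
mkdir -p pics; ls
python3 - <<'E'
from plant import r, vision, models, telemetry
import cv2,numpy as np
for c in("side","top"):
    im=vision.snapshot(c); cv2.imwrite(f"pics/{c}0.png",im[...,::-1])
    k=vision.get_calibration(c); print(c,k)
    for t in("bearing_housing","sleeve","drift","punch"):
        for m in("mark_of","boxes_of"):
            print(c,t,m,[(np.round(d["at"],3).tolist(),round(d["score"],2)) for d in getattr(models,m)(t,c)])
print(telemetry.current_t())
E
```

```text
pics
side {'fx': 490.3196913668256, 'fy': 490.3196913668256, 'cx': 249.3903358024691, 'cy': 195.13884380804438, 'position': array([-0.03432475, -1.17148646,  0.53735517]), 'orientation': array([-0.55871743,  0.8045473 , -0.16462875,  0.11591314])}
side bearing_housing mark_of []
side bearing_housing boxes_of [([0.507, 0.124, 0.102], 0.58)]
side sleeve mark_of []
side sleeve boxes_of []
side drift mark_of [([0.46, -0.284, 0.008], 0.78), ([0.363, -0.31, 0.003], 0.57)]
side drift boxes_of [([0.358, -0.319, 0.069], 0.88), ([0.459, -0.293, 0.077], 0.71)]
side punch mark_of [([0.477, -0.084, 0.014], 0.54)]
side punch boxes_of []
top {'fx': 371.1346786102092, 'fy': 371.1346786102092, 'cx': 262.607306629403, 'cy': 189.8119525959494, 'position': array([ 0.34558994, -0.01427445,  0.96210361]), 'orientation': array([-0.03601273,  0.71197775, -0.69918615,  0.05412484])}
top bearing_housing mark_of [([0.495, 0.154, -0.002], 0.83)]
top bearing_housing boxes_of []
top sleeve mark_of [([0.49, 0.148, 0.078], 0.63), ([0.473, 0.261, 0.005], 0.61)]
top sleeve boxes_of [([0.474, 0.26, 0.042], 0.54)]
top drift mark_of [([0.464, -0.278, 0.011], 0.92), ([0.362, -0.314, -0.003], 0.87)]
top drift boxes_of [([0.363, -0.303, 0.064], 0.71), ([0.464, -0.271, 0.081], 0.64)]
top punch mark_of [([0.483, -0.088, 0.01], 0.46)]
top punch boxes_of []
0.9
```

View pics/side0.png

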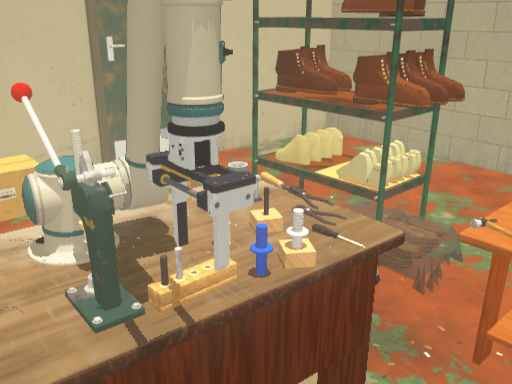

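View pics/top0.png

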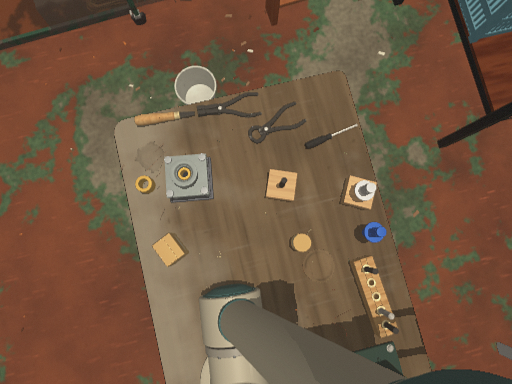

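The side view shows the aluminium drift in its block at about (298,235), the blue look-alike at (262,250) and the punch block at (266,215). The top view shows the housing with the brass sleeve in its bore at (184,173), a loose ring at (144,184), the drift at (365,188) and the punch at (282,184). I'll measure these more finely next.

```bash
cat > h.py <<'E'
import numpy as np, cv2
from scipy.spatial.transform import Rotation as R
from plant import r, vision, models, telemetry, gripper_to, inverse_kinematics
def cal(c):
    k=vision.get_calibration(c); q=k["orientation"]
    return k,R.from_quat([q[1],q[2],q[3],q[0]]).as_matrix(),np.array(k["position"])
def pix(c,u,v,z):
    k,M,p=cal(c); d=M@[(u-k["cx"])/k["fx"],(v-k["cy"])/k["fy"],1]
    return p+d*(z-p[2])/d[2]
def proj(c,P):
    k,M,p=cal(c); q=(np.atleast_2d(P)-p)@M
    return np.c_[q[:,0]/q[:,2]*k["fx"]+k["cx"],q[:,1]/q[:,2]*k["fy"]+k["cy"]]
def circle(img,c,ctr,rad,s,off,col=(0,0,255)):
    a=np.linspace(0,2*np.pi,40); P=np.c_[ctr[0]+rad*np.cos(a),ctr[1]+rad*np.sin(a),0*a+ctr[2]]
    uv=(proj(c,P)-off+.5)*s
    cv2.polylines(img,[uv.round().astype(int)],True,col,1)
def crop(im,x,y,w,h,s): return cv2.resize(im[y:y+h,x:x+w,::-1],None,fx=s,fy=s,interpolation=cv2.INTER_CUBIC)
E
python3 - <<'E'
from h import *
im=cv2.imread("pics/top0.png")[...,::-1]; sd=cv2.imread("pics/side0.png")[...,::-1]
s=7
a=crop(im,156,145,57,57,s); b=crop(im,335,165,57,57,s)
H=(.494,.152); D=(.464,-.279)
for rad,z in((.0285,.112),(.0205,.112),(.015,.102)): circle(a,"top",(*H,z),rad,s,(156,145))
for rad,z in((.012,.128),(.025,.078)): circle(b,"top",(*D,z),rad,s,(335,165))
c=crop(sd,265,195,57,57,s)
for rad,z in((.012,.128),(.025,.078)): circle(c,"side",(*D,z),rad,s,(265,195))
e=crop(im,330,250,100,100,4)
cv2.imwrite("pics/c.png",np.vstack([np.hstack([a,b]),np.hstack([c,cv2.resize(e,(399,399))])])[:, :])
hh=cv2.imread("pics/c.png"); cv2.imwrite("pics/c.png",cv2.resize(hh,(600,600),interpolation=cv2.INTER_AREA))
print("press base",pix("side",105,300,0),"press top",pix("top",392,350,0.15))
for th in("drift","bearing_housing","sleeve"):
    vision.snapshot("top")
    print(th,[(np.round(d["at"],3).tolist(),round(d["score"],2)) for _ in range(2) for d in models.mark_of(th,"top")])
# block orientation (wood colour) around drift and sleeve gold centroid
hsv=cv2.cvtColor(im,cv2.COLOR_RGB2HSV)
g=(hsv[...,1]>150)&(hsv[...,0]>14)&(hsv[...,0]<30)&(hsv[...,2]>110); m=np.zeros_like(g);m[160:186,172:197]=1
v,u=np.nonzero(g&m); print("gold",len(u),pix("top",u.mean(),v.mean(),.102),u.mean(),v.mean())
E
```

```text
press base [ 0.0349657  -0.28407051  0.        ] press top [ 0.11466524 -0.31292677  0.15      ]
drift [([0.364, -0.312, -0.003], 0.79), ([0.464, -0.28, 0.012], 0.61), ([0.364, -0.312, -0.003], 0.79), ([0.464, -0.28, 0.012], 0.61)]
bearing_housing [([0.495, 0.156, 0.001], 0.93), ([0.495, 0.156, 0.001], 0.93)]
sleeve [([0.474, 0.262, 0.005], 0.76), ([0.494, 0.145, 0.077], 0.65), ([0.466, -0.279, 0.012], 0.26), ([0.474, 0.262, 0.005], 0.76), ([0.494, 0.145, 0.077], 0.65), ([0.466, -0.279, 0.012], 0.26)]
gold 71 [0.49152065 0.14921593 0.102     ] 183.88732394366198 173.2394366197183
```

View pics/c.png

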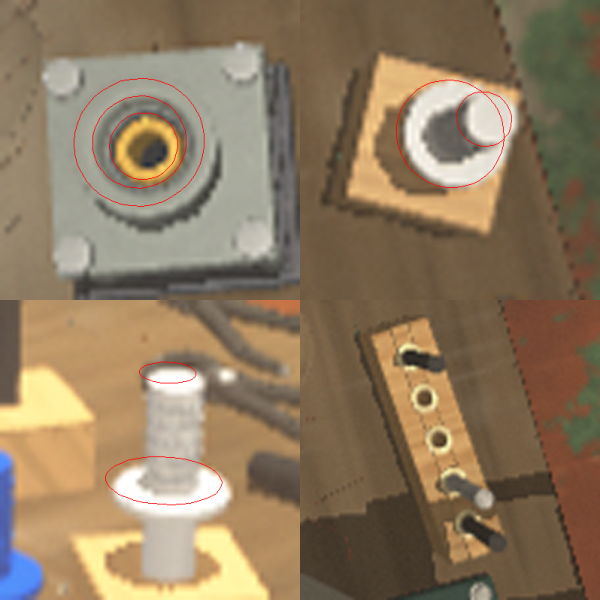

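The crops give the drift at about (0.464, -0.281) and the bore axis at about (0.492, 0.150). The fitted circles agree to about 2 mm. Now for the grasp.

Run:
```python
from h import *
D=np.array([.464,-.281]); H=np.array([.492,.150])
best=None
for yaw in(0,np.pi):
    x=np.array([np.cos(yaw),np.sin(yaw),0]); z=np.array([0,0,-1.]); y=np.cross(z,x)
    q=R.from_matrix(np.c_[x,y,z]).as_quat()[[3,0,1,2]]
    js=[inverse_kinematics([*p,h],q) for p,h in((D,.112),(D,.28),(H,.28),(H,.152))]
    print(yaw,[None if j is None else np.round(j,2).tolist() for j in js])
    if all(j is not None for j in js):
        w=max(abs(j[5]) for j in js)
        if best is None or w<best[0]: best=(w,q)
q=best[1]; print(q); np.save("q.npy",q)
r.move_to([*D,.22],q); gripper_to(.06)
print("guard",r.move_l([*D,.112],vel=.12,guard=8), telemetry.current_ee_pos())
gripper_to(.0,f_grip=45)
print(telemetry.current_opening(),telemetry.current_finger_force(),telemetry.current_t(),telemetry.current_wrist_force())
r.move_l([*D,.28],vel=.12)
im=vision.snapshot("side"); cv2.imwrite("pics/s1.png",im[...,::-1])
print(telemetry.current_opening(),telemetry.current_finger_force(),telemetry.current_t(),telemetry.current_wrist_force())
print([(np.round(d["at"],3).tolist(),round(d["score"],2)) for d in models.mark_of("drift","side")])
```

```text
0 [[-0.67, 0.32, 1.76, -0.0, 1.06, 0.9], [-0.67, 0.2, 1.48, -0.0, 1.46, 0.9], [0.16, 0.16, 1.54, -0.0, 1.44, 1.73], [0.16, 0.24, 1.76, -0.0, 1.14, 1.73]]
3.141592653589793 [[-0.67, 0.32, 1.76, -0.0, 1.06, -2.24], [-0.67, 0.2, 1.48, -0.0, 1.46, -2.24], [0.16, 0.16, 1.54, -0.0, 1.44, -1.41], [0.16, 0.24, 1.76, -0.0, 1.14, -1.41]]
[0. 1. 0. 0.]
guard False [ 0.46449926 -0.2813963   0.11266445]
0.023173031958685978 44.941951632499695 5.2917 [ 0.18351817 -0.59062727 -0.19351569]
0.023154173119469136 44.94120955467224 6.8917 [-0.29124515  0.59262296 -1.76965411]
[([0.463, -0.281, 0.174], 0.79), ([0.363, -0.309, 0.002], 0.68)]
```

View pics/s1.png

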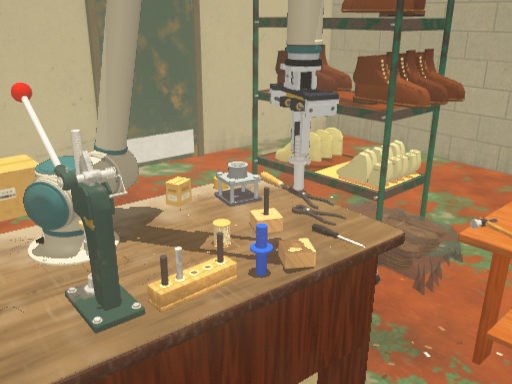

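The drift is held upright at (299,160) and its stand is empty. The housing is now clear of the arm at (237,180). I'll carry the drift over the bore and check alignment before entering.

Run:
```python
from h import *
for t in("bearing_housing","sleeve"): print(t,[(np.round(d["at"],3).tolist(),round(d["score"],2)) for d in models.mark_of(t,"side")])
s0=cv2.imread("pics/s1.png")[...,::-1]
H=np.array([.492,.150])
r.move_l([*H,.28],vel=.25); r.move_l([*H,.226],vel=.12)
im=vision.snapshot("side"); tp=vision.snapshot("top")
print([(np.round(d["at"],3).tolist(),round(d["score"],2)) for c in("side","top") for d in models.mark_of("drift",c)],telemetry.current_ee_pos(),telemetry.current_t())
s=7;out=[]
for k in(s0,im):
    a=crop(k,205,140,57,65,s)
    for rad,z in((.0285,.112),(.0205,.112)): circle(a,"side",(*H,z),rad,s,(205,140))
    if k is im: circle(a,"side",(*H,.124),.012,s,(205,140),(255,0,0)); circle(a,"side",(*H,.186),.025,s,(205,140),(255,0,0))
    out.append(a)
cv2.imwrite("pics/s2.png",np.hstack(out))
```

```text
bearing_housing [([0.495, 0.15, 0.001], 0.95)]
sleeve [([0.474, 0.26, 0.004], 0.42)]
[([0.363, -0.31, 0.007], 0.76), ([0.494, 0.146, 0.121], 0.75), ([0.494, 0.151, 0.002], 0.65), ([0.364, -0.31, -0.002], 0.85), ([0.495, 0.154, 0.126], 0.59)] [0.49264591 0.15006493 0.22699132] 9.7167
```

View pics/s2.png

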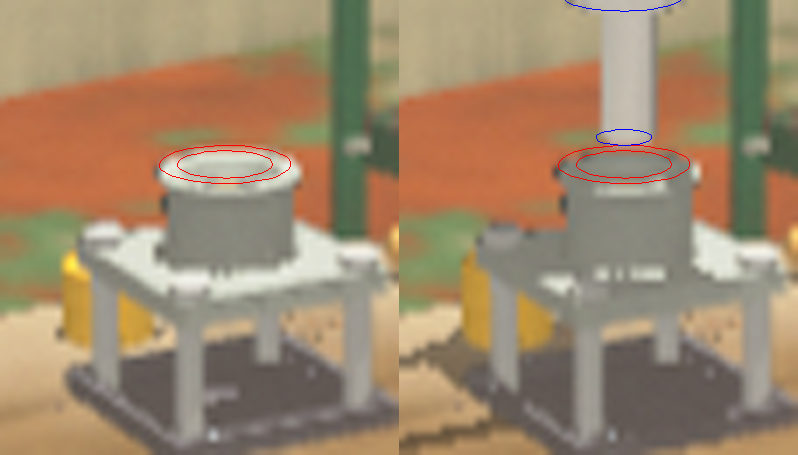

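The drift and the boss show the same offset from the model, under 1 px or about 2 mm, so they are aligned to each other. Now inserting and pressing.

Run:
```python
from h import *
H=np.array([.492,.150])
def st(g): print(g,np.round(telemetry.current_ee_pos(),4),np.round(telemetry.current_wrist_force(),1),round(telemetry.current_finger_force(),1),telemetry.current_t())
g=r.move_l([*H,.2075],vel=.06,guard=6); st(g)
if not g:
    r.hold(.3)
    g=r.move_l([*H,.151],vel=.04,guard=30); st(g); r.hold(.5); st(g)
im=vision.snapshot("side"); cv2.imwrite("pics/s3.png",crop(im,195,110,80,100,6))
```

```text
False [0.4917 0.15   0.2069] [ 0.   1.1 -1.5] 44.9 10.175
False [0.4917 0.1498 0.1521] [-2.9 -1.3  8.8] 45.0 12.0333
False [0.4917 0.1497 0.1521] [-2.2 -1.2  8.7] 45.0 12.5333
```

View pics/s3.png

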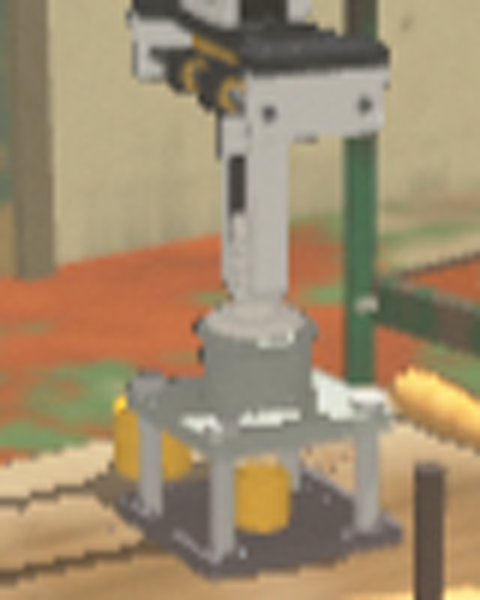

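The sleeve stands in the tray at crop (262,497), and the collar sits on the mouth at (258,320) with the drift still gripped. Releasing it and backing off.

Run:
```python
from h import *
gripper_to(.07); p=telemetry.current_ee_pos()
r.move_l([p[0],p[1],.30],vel=.12); r.hold(.5)
im=vision.snapshot("side"); cv2.imwrite("pics/s4.png",crop(im,195,110,80,100,6))
print([(np.round(d["at"],3).tolist(),round(d["score"],2)) for t in("drift","sleeve") for d in models.mark_of(t,"side")],telemetry.current_t(),telemetry.current_wrist_force())
```

```text
[([0.364, -0.308, 0.0], 0.74), ([0.474, 0.262, 0.002], 0.57), ([0.49, 0.147, 0.006], 0.53)] 15.4833 [0.01990799 0.85801943 0.64245142]
```

View pics/s4.png

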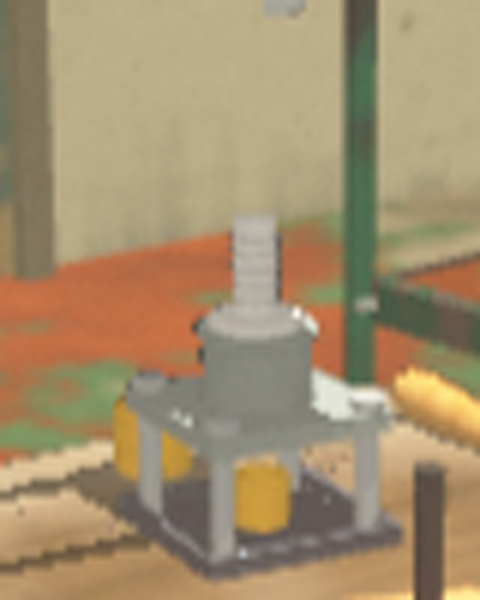

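The drift stands upright and released, with its collar on the mouth at (258,318). The sleeve is in the tray at (262,497) and the gripper is clear.

```bash
python3 -c "
from plant import r
print(r.sign_off())"
```

```text
the job is handed in; nothing more can be done
None
```

The job is handed in at about 15.5 s: the sleeve was pressed out into the tray, the drift stands released in the bore with its collar on the mouth, and the punch was not touched; no verdict came back.

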